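# View a culture dish through the amber filter

### The arm

A 7-joint arm with a two-finger parallel gripper is mounted at the origin on a cart in front of the work surface, level with it; the furniture and walls round the work are solid. World frame = base frame: x ahead of the robot, y to its left, z up, the work surface at z = 0. Lengths are in m, angles in degrees, forces in N, time in s.
With the tool pointing down it reaches from about 0.35 to 0.9 m from the base axis. Payload 7.2 kg.
Tool frame: the origin (TCP) lies at the very end of the fingers, on their centre line; the grasp point (between the pads) lies 19 mm behind it; z points along the fingers, y is the direction in which the jaws open and shut (so a half turn about z gives the same grasp; the last joint's range is limited). The gripper opens to 85 mm and grips with 20 to 120 N. Pads are 22 mm wide; open, the fingers measure 114 mm over their backs; the gripper's body (76 mm by 85 mm) begins 54 mm behind the grasp point. The pads swing forward as they close: fully open they stand 13 mm farther back than shut.
Start: joints at [-73.98, 23.554, -0.728, 91.456, 0.321, 64.991, -4.71], TCP at [0.213, 0.588, 0.231] pointing down, gripper open.
Joint ranges: [-169.25, 169.25], [-16.82, 113.86], [-84.01, 82.57], [7.8, 145.47], [-59.2, 239.2], [7.22, 106.19], [-163.78, 163.78]. Speed limits (degrees/s): [136.94, 136.94, 172.46, 172.46, 180, 180, 180].

### API

Orientations are given as [roll, pitch, yaw] about the fixed x, y, z axes, in that order (R = Rz(yaw) Ry(pitch) Rx(roll)).
In Python, from station import * gives the robot as it stands. The module is installed in compiled form; this text tells all that it offers.
- The arm moves only by the tool move_arm, never from a script. Its argument "rows" is a list that holds one entry, the list of rows, each a list of 7 numbers: the shift along the world's x, y, z in mm, then the turn, a rotation vector about the world's x, y, z in rad, then the finger opening in mm, from 0 to 85.4. In form: [[[dx, dy, dz, wx, wy, wz, fingers], ...]]. A call has 1 to 8 rows; each row shifts and turns the commanded pose from where the row before left it; what a row does not reach is not made up. A row lasts 1/8 s, in which the tool goes at most 62.5 mm and 10.7 degrees, less where a joint would pass 70% of its speed; a pose out of reach is approached as far as the arm can. A call with a gripper value outside its range is refused whole. The fingers move at their own pace and stop on an object; the grip force is fixed at half the most. Time passes only in rows, so rows that do not move let the fingers close. It gives the time, the measured TCP pose, the force and the opening at its end, in the units of the state.
- get_state(): the state, without advancing time (a new reading comes with each control period).
- capture(name): name is "scene" or "side" or "wrist"; returns the picture (384x512x3 uint8, red, green, blue); there is no depth.
- calibration(name): a dict with "fx", "fy", "cx", "cy" (pixels), "pose" (4x4, takes a point from camera to world coordinates); the wrist camera has in their place "tool_from_camera" (4x4, takes a point from camera to tool coordinates, whose origin is the TCP and whose axes are the flange's). Camera axes: x right, y up, looking along -z (the intrinsics and any distortion apply to the point x, -y, -z); pixel columns grow to the right and rows downward; lengths in m; the calibration is good to about 2 mm. A picture is of the moment at which its call begins: read the wrist's pose just before it. calibration takes no time and is no camera call.
- job_done(): hands the job in, once; it reports no verdict.
The state is a dict: "time_s": time; "joint_pos": joint angles; "dq": joint speeds; "joint_efforts": joint torques, N m; "tcp_pos": TCP position; "ee_rot": TCP orientation; "ft_force": force on the tool from outside, world axes, zero at the start; "wrist_torque": the same for the moment, N m; "finger_gap": finger opening in m.
Only numpy, scipy, OpenCV 4.12 (cv2) and the standard library are available. Lean on these libraries where they do the work, as an engineer would, in place of code of your own. Each camera call takes 0.05 s, during which the arm holds its last target. There are 200 camera calls.

### The job

Get the culture dish ready for viewing in the fluorescence viewer: carry it level, without dropping it, to the sample carriage, lay it flat between the four pins, let go of it, and then push the carriage fully home under the hood. Then pull the handle of the spring-return filter slide out until its white pointers stand at the red lines on the guide rails, so that the amber filter lies under the viewing port, and finish while still holding it there: the spring shuts the port as soon as the handle is let go. Leave the beaker, the vial and the timer alone.

Things in the scene. Friction and masses are not known exactly. Their poses are not given: they have to be found in the camera images.
- petri_dish: the only loose culture dish: round, clear and whitish, closed with its lid (lid does not come off), 59 mm diameter, 15 mm high, about 30 g. Origin at the centre of its underside, z up its axis. It starts lying flat on the worktop to the right of the viewer.
- viewer: fluorescence viewer, fixed; place and yaw vary. Origin at worktop height under its 40 mm viewing port; x from its open front into the hood, y to its left, z up. White hood x -60..66, y -75..75 mm, top 72 mm, black collar to 82, spring barrel to 84; its mouth is 104 mm wide, open up to 40 mm. Base plate 12 mm high runs forward to x = -201, with runners (y +-55, top 17 mm).
- carriage (a joint): travel of the sample carriage in m: 0 = fully home under the hood (hard stop), 0.13 = fully out toward the front (viewer -x). Starts out, between 0.11 and 0.13. Runs level with about 2 N of friction and stays where it is left.
- nest (a point): where the centre of the dish's underside belongs, on the carriage's black plate 18 mm above the worktop (white disc, 57 mm). Four aluminium pins, 8 mm thick, tapered, 6 mm high, stand 26 mm off in viewer x and y (on the diagonals): 3.5 mm play round the dish, open between for fingers. Seated, the dish top is at 33 mm and passes under the hood. Moves with the carriage; axes as the viewer's.
- tab (a point): the carriage's upright black push tab, 100 mm in front (viewer -x) of the nest: 40 mm wide (y), 8 mm thick (x), from 13 to 55 mm above the worktop; the point is in its middle at 45 mm. Push its front face toward the viewer's +x, or pinch it; 29 mm are free between it and the carriage's white front panel (top at 47 mm).
- filter_slide (a joint): travel of the filter slide in m: 0 = shut, where the spring keeps it (start), 0.045 = pointers at the red lines, amber window centred under the port, 0.06 = end stop. The spring pulls it back with about 3 N at 0 and 8 N at 0.045.
- pull (a point): grip point of the filter slide's upright black handle plate, 90 mm above the worktop. Plate 54 mm wide (viewer x), 8 mm thick (viewer y), from 64 to 106 mm high. Shut, it stands 120 mm left (viewer +y) of the port with 41 mm free to the hood; it pulls straight out along viewer +y. Slide and rails below are at most 68 mm high. White pointers stick out at its foot, in line with this point.
- mark (a point): midway between the red lines (3 mm wide) across the two aluminium guide rails of the filter slide, 64 mm above the worktop, 165 mm left (viewer +y) of the port. Fixed to the viewer. The slide is at the mark when pull is straight above this point. The rails (viewer x = +-37 mm, top 64 mm) end at a bar at y = 199 mm.
- beaker: bystander: small empty glass beaker, 44 mm diameter, 58 mm high, standing to the left of the carriage. Origin at the centre of its underside.
- vial: bystander: brown dye vial with a red cap, 22 mm diameter, 48 mm high, standing to the left. Origin at the centre of its underside.
- timer: bystander: white bench timer, 62 x 66 x 18 mm, lying near the front edge of the worktop. Origin at the centre of its underside.
There are look-alikes about, which are no part of the job. Leave any black or brown look-alike of the petri_dish alone.

How it is judged (in metres and radians):
On the way, in this order (a step that is already met when the one before it is completed fails the run):
1. the dish lies flat between the four pins of the drawn-out carriage and has been let go (horizontal distance between petri_dish and nest below 0.006 m and z of petri_dish in the frame of nest below 0.003 m and angle between petri_dish's own z axis and vertical below 0.06 rad and contact force between the fingers and petri_dish below 0.05 N and value of joint carriage above 0.02 m), for 0.2 s.
2. the carriage is fully home under the hood with the dish still in its nest (value of joint carriage below 0.004 m and horizontal distance between petri_dish and nest below 0.006 m and angle between petri_dish's own z axis and vertical below 0.06 rad), for 0.2 s.
At the end, for the whole second after the job is handed in: The robot's fingers hold the filter slide (more than 2 N) at the mark, 45 mm out within 4 mm, through the last second; the carriage is home within 4 mm and the dish lies flat in its nest, within 6 mm of its centre, at rest (all of step 2 and value of joint filter_slide between 0.041 and 0.049 m and contact force between the fingers and viewer above 2 N and z of petri_dish in the frame of nest below 0.003 m and linear speed of petri_dish below 0.02 m/s); the arm keeps its last pose, push and grip.
It fails at once if the dish is tipped by more than about 25 degrees (angle between petri_dish's own z axis and vertical above 0.44 rad).
It fails at once if the dish is let go in the air and falls (height (world z) of petri_dish above 0.045 m and contact force between the fingers and petri_dish below 0.01 N).
It fails at once if the beaker is pushed or knocked over (distance of beaker from where it was at the start of the episode above 0.02 m or angle between beaker's own z axis and vertical above 0.3 rad).
It fails at once if the vial is pushed or knocked over (distance of vial from where it was at the start of the episode above 0.02 m or angle between vial's own z axis and vertical above 0.3 rad).
It fails at once if the timer is pushed away (distance of timer from where it was at the start of the episode above 0.02 m).
It also fails if it takes over 72 s, if anything falls off the work surface, if the arm or the gripper's body presses on something with over 40 N, if the wrist force passes 120 N, or if a joint passes its speed limit or range.

## Working session

There is one attempt and no reset: what is moved stays moved. The work goes in short steps, Python scripts to look and compute and a tool call to move; the robot and the scene stay as the last step left them, time stands still between calls to the robot, and variables do not carry over. Pictures are saved under pics/ and viewed, about 8 in all and at most 12, crops included, and the job is handed in when it is done.

Besides the shell and the picture viewer there is one more tool, called after ">>>" in YAML: its name, and indented under it one key for each argument. move_arm: Moves the arm, as the interface text tells. Its arguments: {"type":"object","properties":{"rows":{"type":"array","items":{"type":"array","items":{"type":"array","items":{"type":"number"}}}}},"required":["rows"]}

```bash
mkdir -p pics; cat > h.py <<'E'
from station import *
import numpy as np, cv2
def save(n,im): cv2.imwrite(f'pics/{n}.png',cv2.cvtColor(im,cv2.COLOR_RGB2BGR))
def cam(n,st=None):
    c=calibration(n); K=np.array([[c['fx'],0,c['cx']],[0,c['fy'],c['cy']],[0,0,1]]);
    return c,K
E
python3 - <<'E'
from h import *
s=get_state();print(s)
for n in('scene','side','wrist'):
    c=calibration(n);print(n,{k:(np.round(v,4).tolist()) if not isinstance(v,str) else v for k,v in c.items()})
a=capture('scene');b=capture('side')
np.save('a.npy',a);np.save('b.npy',b)
save('scene',cv2.resize(a,(800,600),interpolation=cv2.INTER_CUBIC));save('side',cv2.resize(b,(800,600),interpolation=cv2.INTER_CUBIC))
E
```

```text
{'time_s': 0.0, 'joint_pos': array([-73.97846285,  23.60047124,  -0.72711889,  91.50423987,
         0.32076008,  64.99029277,  -4.70987055]), 'dq': array([ 0.00231055, -0.04731673, -0.00036611, -0.03218991,  0.1314351 ,
       -0.07238966,  0.04381665]), 'joint_efforts': array([-5.93434161e-04, -6.00622487e+01,  6.82382807e-01, -2.99411702e+01,
        1.38852216e-02,  1.05861586e-02, -9.45630177e-06]), 'tcp_pos': array([0.21291701, 0.58708603, 0.23044688]), 'ee_rot': array([-1.79907297e+02,  6.99894296e-03,  1.60070987e+02]), 'ft_force': array([-0.31062802,  0.69218637, -0.36548104]), 'wrist_torque': array([-0.00036045,  0.05815147, -0.00916672]), 'finger_gap': 0.08548254525816806}
scene {'fx': 475.4976, 'fy': 475.4976, 'cx': 255.7843, 'cy': 186.9789, 'pose': [[0.7603, 0.4763, -0.4417, -0.0693], [-0.6496, 0.5511, -0.5237, -0.6497], [-0.006, 0.6851, 0.7284, 1.0433], [0.0, 0.0, 0.0, 1.0]]}
side {'fx': 429.2812, 'fy': 429.2812, 'cx': 248.5383, 'cy': 196.4031, 'pose': [[-0.9625, 0.1323, -0.2369, 0.1783], [-0.2713, -0.4543, 0.8485, 1.2335], [0.0046, 0.881, 0.4732, 0.7629], [0.0, 0.0, 0.0, 1.0]]}
wrist {'fx': 279.7827, 'fy': 279.7827, 'cx': 256.4226, 'cy': 191.595, 'tool_from_camera': [[0.0008, 0.9581, 0.2863, 0.0734], [1.0, -0.001, 0.0005, -0.0024], [0.0008, 0.2863, -0.9581, -0.1424], [0.0, 0.0, 0.0, 1.0]]}
```

View pics/scene.png

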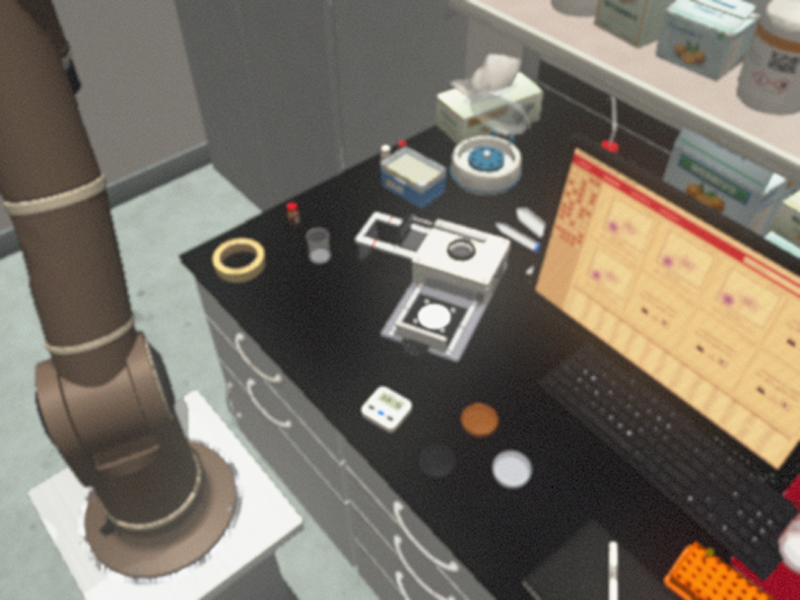

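View pics/side.png

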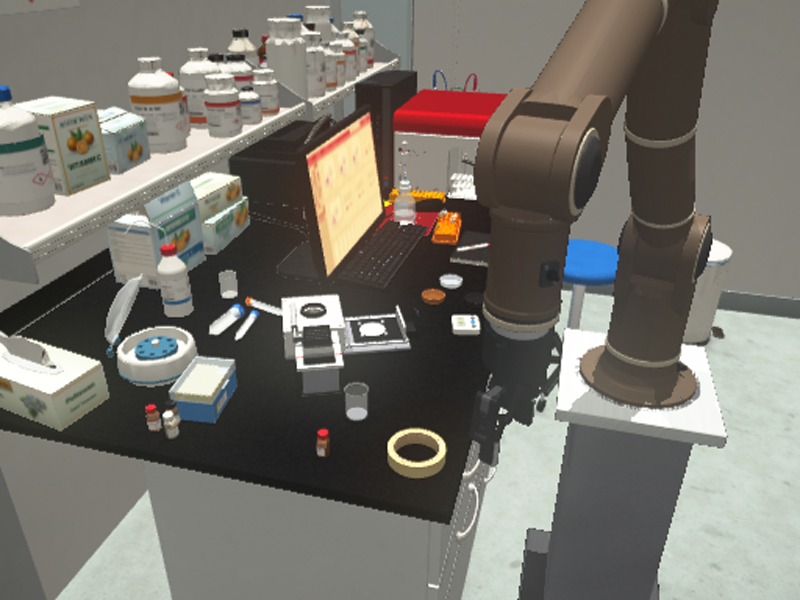

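Scene candidates (800×600 pixels): the whitish dish is at (511,469), with a brown look-alike at (479,420) and a black one at (437,460). I choose the whitish one. The viewer's disc is at (434,316), its port at (461,249), the red marks near (375,240), the beaker at (318,245), the vial at (292,213) and the timer at (387,408).

```bash
cat >> h.py <<'E'
def pose(n,st=None):
    c,K=cam(n)
    if n!='wrist': return K,np.array(c['pose'])
    from scipy.spatial.transform import Rotation as R
    T=np.eye(4);T[:3,:3]=R.from_euler('xyz',st['ee_rot'],degrees=True).as_matrix();T[:3,3]=st['tcp_pos']
    return K,T@np.array(c['tool_from_camera'])
def back(n,px,z,st=None):
    K,P=pose(n,st);d=np.linalg.inv(K)@[px[0],px[1],1];d=P[:3,:3]@(d*[1,-1,-1]);o=P[:3,3]
    return o+d*(z-o[2])/d[2]
def proj(n,X,st=None):
    K,P=pose(n,st);X=np.atleast_2d(X);p=(X-P[:3,3])@P[:3,:3]*[1,-1,-1];q=p@K.T
    return q[:,:2]/q[:,2:]
def V(vx,vy,yaw,L):
    L=np.atleast_2d(L)/1000.;c,s=np.cos(yaw),np.sin(yaw)
    return np.c_[vx+c*L[:,0]-s*L[:,1],vy+s*L[:,0]+c*L[:,1],L[:,2]]
E
python3 - <<'E'
from h import *
f=.64
for nm,p,q,z in[('dish',(511,469),(450,282),.015),('disc',(434,316),(372,329),.018),('port',(461,249),(314,310),.082),('beaker',(319,256),(357,413),0.005),('vial',(293,220),(322,452),0.01),('timer',(387,408),(466,324),.018),('brown',(479,420),(433,297),.015)]:
    print(nm,back('scene',np.array(p)*f,z).round(3),back('side',np.array(q)*f,z).round(3))
a=np.load('a.npy');b=np.load('b.npy')
A=cv2.resize(a[120:240,215:335],(600,600),interpolation=cv2.INTER_CUBIC)
save('c1',A)
B=cv2.resize(b[170:270,170:280],(660,600),interpolation=cv2.INTER_CUBIC);save('c2',B)
C=cv2.resize(a[245:325,255:355],(500,400),interpolation=cv2.INTER_CUBIC);save('c3',C)
E
```

```text
dish [ 0.44  -0.31   0.015] [ 0.439 -0.279  0.015]
disc [0.561 0.    0.018] [0.558 0.007 0.018]
port [0.673 0.051 0.082] [0.667 0.07  0.082]
beaker [0.502 0.279 0.005] [0.501 0.289 0.005]
vial [0.523 0.398 0.01 ] [0.522 0.414 0.01 ]
timer [ 0.366 -0.099  0.018] [ 0.362 -0.073  0.018]
brown [ 0.466 -0.213  0.015] [ 0.463 -0.187  0.015]
```

View pics/c1.png

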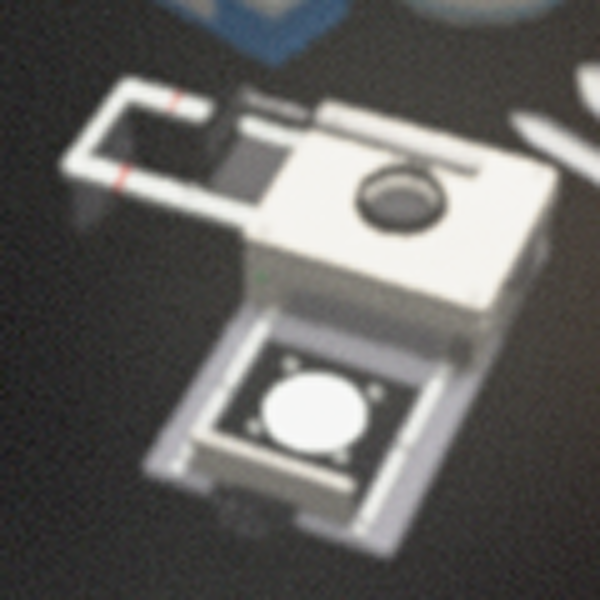

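View pics/c3.png

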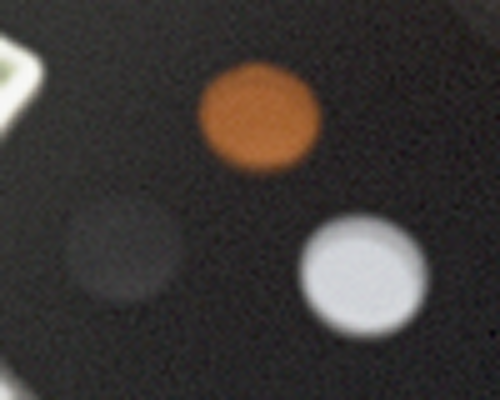

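The close crop confirms that the whitish disc at c3 (364,275) is the dish. Brown (260,117) and black (125,250) are the decoys. Crop c1 shows the hood corners (247,230), (490,305), (557,172) and (322,100), the disc (315,413), the port (402,199) and the red lines at (176,98) and (122,177). Next I'll fit the viewer pose.

```bash
python3 - <<'E'
from h import *
from scipy.optimize import least_squares
L=np.array([[-60,75,72],[-60,-75,72],[66,-75,72],[66,75,72],[0,0,82],[37,165,64],[-37,165,64]],float)
px=np.array([(247,230),(490,305),(557,172),(322,100),(402,199),(176,98),(122,177)])/5+[215,120]
dpx=np.array([315,413])/5+[215,120]
def f(p):
    X=V(p[0],p[1],p[2],np.vstack([L,[-p[3]*1000,0,18]]));return (proj('scene',X)-np.vstack([px,dpx])).ravel()
r=least_squares(f,[.67,.05,.4,.12]);print(r.x,np.degrees(r.x[2]),r.fun.round(1))
p=r.x
for n,l in dict(nest=[-p[3]*1e3,0,18],tab=[-p[3]*1e3-100,0,45],pull=[0,120,90],mark=[0,165,64]).items(): print(n,V(*p[:3],l).round(4))
# side view check, dish centroid
a=np.load('a.npy').astype(int);b=np.load('b.npy').astype(int)
m=(a[275:325,305:350].min(2)>120).astype(np.uint8);M=cv2.moments(m,True);print(M['m10']/M['m00']+305,M['m01']/M['m00']+275)
Q=np.vstack([L,[-p[3]*1000,0,18]]);print((proj('side',V(*p[:3],Q))/.64).round(0).tolist(), proj('side',[.44,-.31,.015])/.64)
E
```

```text
[0.67715987 0.0531436  0.44015782 0.1285483 ] 25.219185620122904 [-0.5  0.5 -0.6  0.6  0.2 -0.5  0.8  0.5  0.1 -1.5 -0.3  0.7  0.2 -0.3
  0.2  0.1]
nest [[ 0.5609 -0.0016  0.018 ]]
tab [[ 0.4704 -0.0442  0.045 ]]
pull [[0.626  0.1617 0.09  ]]
mark [[0.6069 0.2024 0.064 ]]
327.17303370786516 299.87640449438203
[[344.0, 325.0], [337.0, 292.0], [281.0, 296.0], [283.0, 330.0], [313.0, 306.0], [299.0, 355.0], [338.0, 352.0], [372.0, 327.0]] [[451.89887386 276.93682724]]
```

View pics/c2.png

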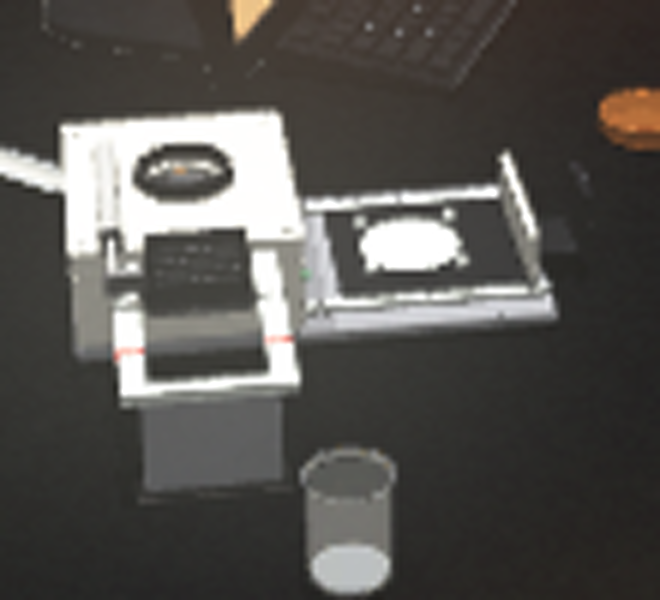

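>>> move_arm:
  rows:
    - [[30,-45,5,0,0,-0.15,85],[30,-45,5,0,0,-0.15,85],[35,-45,0,0,0,-0.15,85],[35,-45,0,0,0,-0.15,85],[35,-45,0,0,0,-0.15,85],[30,-45,0,0,0,-0.15,85],[30,-45,0,0,0,-0.15,85],[25,-45,0,0,0,-0.15,85]]

```text
time_s: 1.1
tcp_pos: [0.4638, 0.2258, 0.2412]
ee_rot: [180.0, 0.0, 91.0]
ft_force: [1.1, 0.5, 0.9]
finger_gap: 0.0854
```

>>> move_arm:
  rows:
    - [[10,-50,0,0,0,-0.15,85],[0,-50,0,0,0,-0.15,85],[0,-50,0,0,0,-0.15,85],[0,-50,0,0,0,-0.15,85],[-5,-50,0,0,0,-0.15,85],[-5,-50,0,0,0,-0.15,85],[-5,-50,0,0,0,-0.15,85],[-5,-50,0,0,0,-0.1,85]]

```text
time_s: 2.1
tcp_pos: [0.4525, -0.1738, 0.2413]
ee_rot: [-180.0, -0.0, 25.2]
ft_force: [1.1, 0.1, -0.2]
finger_gap: 0.085
```

>>> move_arm:
  rows:
    - [[-4,-46,-20,0,0,0,85],[-4,-46,-20,0,0,0,85],[-4,-44,-20,0,0,0,85],[0,0,0,0,0,0,85],[0,0,0,0,0,0,85]]

```text
time_s: 2.72
tcp_pos: [0.4409, -0.308, 0.1811]
ee_rot: [-180.0, 0.0, 25.4]
ft_force: [-0.8, 0.8, -0.4]
finger_gap: 0.085
```

```bash
python3 - <<'E'
from h import *
s=get_state();w=capture('wrist');print(s['tcp_pos'],s['ee_rot'],s['joint_pos'])
m=(w.min(2)>110).astype(np.uint8)
n,l,st,c=cv2.connectedComponentsWithStats(m)
for i in range(1,n):
    if st[i,4]>500: print(st[i],c[i],back('wrist',c[i],.013,s))
print(proj('wrist',s['tcp_pos'],s))
save('w1',w)
E
```

```text
[ 0.44089428 -0.30796579  0.18105337] [-1.79950858e+02  2.57521151e-02  2.54051345e+01] [ -5.40903966  22.38747872  45.68002974 109.14885793 -19.10257165
  56.36587006 -15.693198  ]
[ 174   87   38   49 1014] [195.84023669 111.09763314] [ 0.47454302 -0.22192505  0.013     ]
[  21  119   68   63 3300] [ 55.16393939 148.55242424] [ 0.37042887 -0.09601197  0.013     ]
[ 231  146   52   51 2094] [256.64469914 171.2965616 ] [ 0.44317486 -0.30869461  0.013     ]
[398 222  14  64 556] [404.54496403 252.51798561] [ 0.42908847 -0.51847658  0.013     ]
[128 240  39  48 505] [145.4       262.9960396] [ 0.27680125 -0.23315623  0.013     ]
[ 160  259  182   82 6647] [228.75974124 305.85406951] [ 0.26318699 -0.35358386  0.013     ]
[   0  270   56   62 1606] [ 16.50996264 296.29452055] [ 0.15732646 -0.09702412  0.013     ]
[  69  348   50   36 1161] [ 94.37553833 369.33161068] [ 0.08089774 -0.22337248  0.013     ]
[[253.65798763 240.0615025 ]]
```

View pics/w1.png

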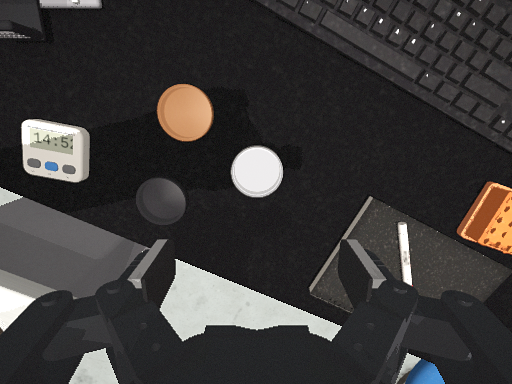

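The wrist view shows the white dish at px (257,171) → world (0.443,-0.309), with brown at (185,112), black at (161,200) and the timer at (56,150). The fingers straddle the white one clear of the others, so I'm descending.

>>> move_arm:
  rows:
    - [[2,-1,-40,0,0,0,85],[0,0,-40,0,0,0,85],[0,0,-40,0,0,0,85],[0,0,-30,0,0,0,85],[0,0,-15,0,0,0,85],[0,0,-8,0,0,0,85],[0,0,-3,0,0,0,85],[0,0,0,0,0,0,85]]

```text
time_s: 3.78
tcp_pos: [0.4435, -0.3096, 0.006]
ee_rot: [180.0, -0.0, 25.4]
ft_force: [0.2, -0.3, 0.6]
finger_gap: 0.0849
```

```bash
python3 - <<'E'
from h import *
s=get_state();w=capture('wrist');print(s['tcp_pos'],s['ft_force'])
m=(w.min(2)>110).astype(np.uint8)
n,l,st,c=cv2.connectedComponentsWithStats(m)
for i in range(1,n):
    if st[i,4]>1500: print(st[i],c[i],back('wrist',c[i],.015,s))
print(proj('wrist',s['tcp_pos'],s))
save('w2',w)
E
```

```text
[ 0.44354579 -0.30957304  0.00597889] [ 0.15680249 -0.26439316  0.60791766]
[  91   71   57   99 3288] [122.37287105 120.24452555] [ 0.47671067 -0.22680726  0.015     ]
[ 197  191  111  104 8986] [251.94068551 243.3243935 ] [ 0.4455527  -0.30771039  0.015     ]
[[253.65539566 240.06472307]]
```

View pics/w2.png

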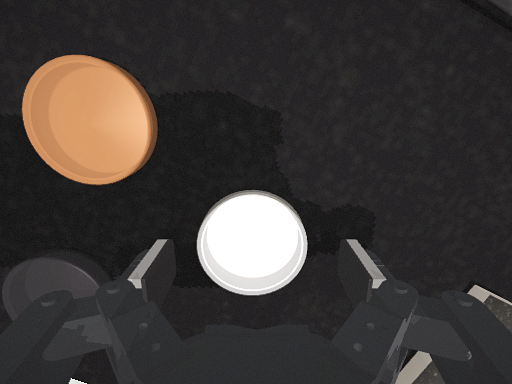

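>>> move_arm:
  rows:
    - [[1,1,-4,0,0,0,85],[0,0,0,0,0,0,75],[0,0,0,0,0,0,66],[0,0,0,0,0,0,58],[0,0,0,0,0,0,50],[0,0,0,0,0,0,50],[0,0,0,0,0,0,50],[0,0,0,0,0,0,50]]

```text
time_s: 4.82
tcp_pos: [0.444, -0.3085, 0.002]
ee_rot: [-180.0, -0.0, 25.4]
ft_force: [-2.4, 1.6, 10.0]
finger_gap: 0.0564
```

>>> move_arm:
  rows:
    - [[0,0,3,0,0,0,50],[0,0,6,0,0,0,50],[0,0,10,0,0,0,50],[0,0,15,0,0,0,50],[0,0,15,0,0,0,50],[0,0,15,0,0,0,50],[0,0,10,0,0,0,50],[0,0,0,0,0,0,50]]

```text
time_s: 5.82
tcp_pos: [0.4445, -0.3086, 0.0762]
ee_rot: [179.9, -0.1, 25.4]
ft_force: [0.3, 0.5, -1.3]
finger_gap: 0.0566
```

```bash
python3 - <<'E'
from h import *
s=get_state();w=capture('wrist');print(s['tcp_pos'],s['ft_force'],s['finger_gap'])
m=(w.min(2)>110).astype(np.uint8)
n,l,st,c=cv2.connectedComponentsWithStats(m)
for i in range(1,n):
    if st[i,4]>1500: print(st[i],c[i],back('wrist',c[i],s['tcp_pos'][2]+.013,s))
save('w3',w)
E
```

```text
[ 0.44451286 -0.30858514  0.07616312] [ 0.29230799  0.50753365 -1.26613803] 0.05662083582049648
[ 202  196  110  105 9199] [256.38101968 248.55853897] [ 0.4466772  -0.3092346   0.08916312]
[  99  331   54   53 1544] [131.01619171 360.52266839] [ 0.34862707 -0.27407163  0.08916312]
```

View pics/w3.png

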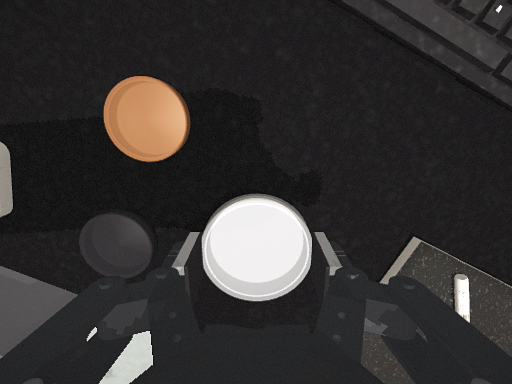

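The dish is held level between the pads, centred at (257,247). Next I'm carrying it to a hover in front of the nest.

>>> move_arm:
  rows:
    - [[0,5,15,0,0,0,50],[3,15,15,0,0,0,50],[7,30,14,0,0,0,50],[8,40,0,0,0,0,50],[8,45,0,0,0,0,50],[8,45,0,0,0,0,50],[8,45,0,0,0,0,50],[8,30,0,0,0,0,50]]

```text
time_s: 6.88
tcp_pos: [0.494, -0.0508, 0.1197]
ee_rot: [-180.0, 0.0, 25.5]
ft_force: [-0.7, -0.2, -0.3]
finger_gap: 0.0565
```

>>> move_arm:
  rows:
    - [[3,15,0,0,0,0,50],[0,7,0,0,0,0,50],[0,0,0,0,0,0,50],[0,0,0,0,0,0,50]]

```text
time_s: 7.38
tcp_pos: [0.4968, -0.0327, 0.1194]
ee_rot: [180.0, 0.0, 25.3]
ft_force: [-0.3, -0.6, -0.2]
finger_gap: 0.0563
```

```bash
cat > nest.py <<'E'
from h import *
import sys
s=get_state();w=capture('wrist');t=s['tcp_pos'];print(t.round(4),s['ee_rot'].round(2),s['ft_force'],s['finger_gap'])
m=(w.min(2)>120).astype(np.uint8)
n,l,st,c=cv2.connectedComponentsWithStats(m)
for i in range(1,n):
    if st[i,4]>700: print(st[i],c[i].round(1),'z18',back('wrist',c[i],.018,s).round(4),'zdish',back('wrist',c[i],t[2]+.013,s).round(4))
save(sys.argv[1],w)
E
python3 nest.py w4
```

```text
[ 0.4968 -0.0327  0.1194] [1.7998e+02 1.0000e-02 2.5320e+01] [-0.28002993 -0.55308927 -0.17832873] 0.05630407809496045
[  157    13   191   181 14583] [252.  85.] z18 [0.576  0.0071 0.018 ] zdish [0.5694 0.0021 0.1324]
[ 218   71   68   72 3865] [251.5 106.8] z18 [5.605e-01 2.000e-04 1.800e-02] zdish [ 0.5611 -0.0016  0.1324]
[  202   198   110   132 10727] [256.5 259.4] z18 [ 0.4327 -0.0649  0.018 ] zdish [ 0.4933 -0.0361  0.1324]
[   0  273   72   86 3120] [ 23.6 310. ] z18 [0.275 0.129 0.018] zdish [0.4096 0.0668 0.1324]
```

View pics/w4.png

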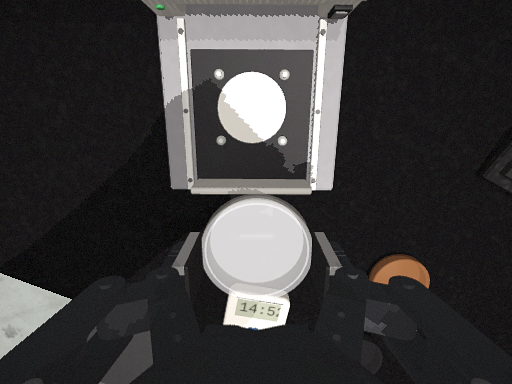

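The wrist picture shows the nest disc at (251.5,107), with pins at (219,74), (285,74), (283,141) and (221,141). The held dish is at (257,247) and clear of the timer. The disc's world position (0.5605,0.000) agrees with the scene fit to within 2 mm.

>>> move_arm:
  rows:
    - [[10,5,0,0,0,0,50],[17,10,0,0,0,0,50],[17,10,0,0,0,0,50],[12,6,-10,0,0,0,50],[5,3,-20,0,0,0,50],[0,0,-25,0,0,0,50],[0,0,-15,0,0,0,50],[0,0,0,0,0,0,50]]

```text
time_s: 8.43
tcp_pos: [0.5568, 0.0021, 0.0478]
ee_rot: [-180.0, 0.2, 25.4]
ft_force: [-0.5, -1.0, -0.8]
finger_gap: 0.0569
```

```bash
python3 nest.py w5; python3 -c "
import cv2;a=cv2.imread('pics/w5.png')[150:340,140:380];cv2.imwrite('pics/w5c.png',cv2.resize(a,None,fx=3,fy=3,interpolation=2))"
```

```text
[0.5568 0.0021 0.0478] [-1.7996e+02  1.7000e-01  2.5380e+01] [-0.4926801  -0.9871039  -0.75844949] 0.056890792796349704
[    0     0   469   270 52248] [262.1  71.9] z18 [0.6405 0.0366 0.018 ] zdish [0.636  0.0353 0.0608]
[165 132  15  89 701] [172.2 174.8] z18 [0.5621 0.0618 0.018 ] zdish [0.577  0.0542 0.0608]
[  202   176   110   125 10269] [257.5 241.8] z18 [ 0.543 -0.007  0.018] zdish [0.5627 0.0026 0.0608]
```

View pics/w5c.png

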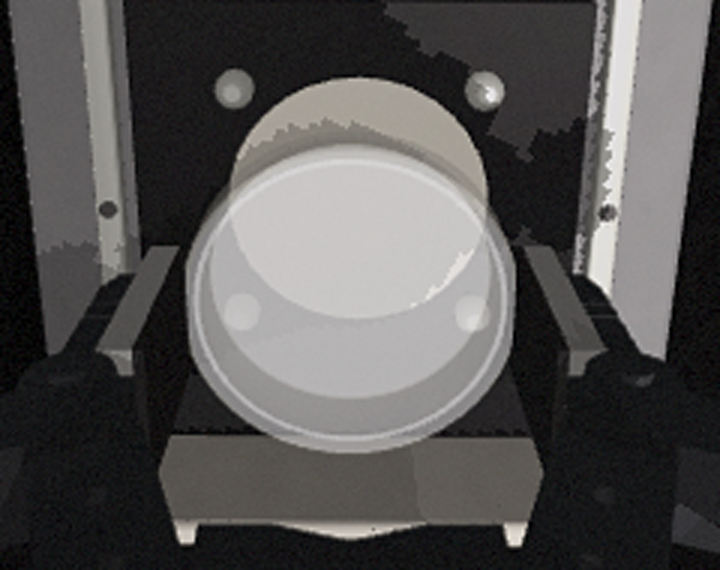

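```bash
python3 - <<'E'
from h import *
s=get_state();t=s['tcp_pos'];a=np.radians(s['ee_rot'][2])
N=back('wrist',(259.7,215.8),.018,s);print(N)
w=cv2.imread('pics/w5.png')
for D in((.0022,-.0006),):
    d=N[:2]-np.array(D)-t[:2];print(d*1e3,'toolx',(d@[np.cos(a),np.sin(a)])*1e3,'tooly',(d@[np.sin(a),-np.cos(a)])*1e3)
# dish lid top ellipse: full outline bbox in px
for z in(.011,.013,.015): print(z,back('wrist',(257.2,150+300/3),t[2]+z,s)-t, proj('wrist',np.r_[t[:2],t[2]+z],s))
E
```

```text
[ 5.61225421e-01 -3.35109344e-04  1.80000000e-02]
[ 1.47917957 -1.77375506] toolx 0.576059319352238 tooly 2.2365900054172587
0.011 [ 0.00065681 -0.00186148  0.011     ] [[253.44795617 249.64634725]]
0.013 [ 0.00164024 -0.00138745  0.013     ] [[253.40780175 251.53750545]]
0.015 [ 0.00262368 -0.00091342  0.015     ] [[253.36656887 253.47945602]]
```

The disc centre is about 2 mm to the right of the dish (crop x 359 against 351.5). I'll shift and then lower.

>>> move_arm:
  rows:
    - [[1,-2,0,0,0,0,50],[0,0,-8,0,0,0,50],[0,0,-8,0,0,0,50],[0,0,-6,0,0,0,50],[0,0,-3,0,0,0,50],[0,0,0,0,0,0,50]]

```text
time_s: 9.22
tcp_pos: [0.5589, 0.0005, 0.024]
ee_rot: [-180.0, 0.0, 25.4]
ft_force: [0.5, -0.3, 0.0]
finger_gap: 0.0567
```

>>> move_arm:
  rows:
    - [[-0.5,0,-2,0,0,0,50],[0,0,-1,0,0,0,50],[0,0,-1,0,0,0,50],[0,0,0,0,0,0,50],[0,0,0,0,0,0,50]]

```text
time_s: 9.85
tcp_pos: [0.5585, 0.0006, 0.0203]
ee_rot: [180.0, -0.0, 25.4]
ft_force: [0.4, -0.4, -1.0]
finger_gap: 0.0567
```

```bash
python3 nest.py w6; python3 -c "
import cv2;a=cv2.imread('pics/w6.png')[150:340,140:380];cv2.imwrite('pics/w6c.png',cv2.resize(a,None,fx=3,fy=3,interpolation=2))"
```

```text
[0.5585 0.0006 0.0203] [180.    -0.    25.43] [ 0.3912313  -0.37138273 -0.96425196] 0.05672275614751278
[    0     0   512   282 68185] [268.5  72.6] z18 [0.6404 0.0315 0.018 ] zdish [0.6386 0.0313 0.0333]
[145 139  20 111 973] [154.2 189.6] z18 [0.5615 0.0613 0.018 ] zdish [0.5681 0.058  0.0333]
[ 202  190  110  111 9376] [256.5 247.4] z18 [ 0.554  -0.0034  0.018 ] zdish [5.614e-01 2.000e-04 3.330e-02]
```

View pics/w6c.png

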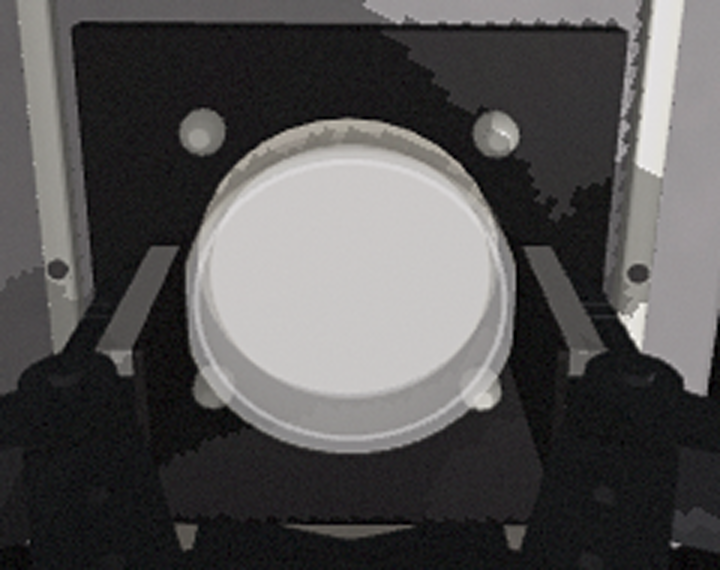

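```bash
python3 - <<'E'
from h import *
s=get_state();t=s['tcp_pos'];yaw=np.radians(25.3)
crop=lambda p:((p-[140,150])*3).round(0).tolist()
from scipy.optimize import least_squares
obs=np.array([(203,132),(496,132)])/3+[140,150]
pins=[[26,26,22],[26,-26,22]]
f=lambda p:(proj('wrist',V(p[0],p[1],yaw,pins),s)-obs).ravel()
r=least_squares(f,[.56,0]);n=r.x;print('nest',n,r.fun)
th=np.linspace(0,6.283,73)
for z in(33,35):
    c=proj('wrist',V(*n,yaw,np.c_[29.5*np.cos(th),29.5*np.sin(th),0*th+z]),s);c=(c-[140,150])*3
    print(z,'pred lid top bbox',c.min(0).round(),c.max(0).round())
d=proj('wrist',V(*n,yaw,np.c_[28.5*np.cos(th),28.5*np.sin(th),0*th+18]),s);d=(d-[140,150])*3;print('disc',d.min(0).round(),d.max(0).round())
E
```

```text
nest [ 5.60595139e-01 -1.43061424e-04] [-0.53131209 -0.11674655  0.53145999  0.173444  ]
33 pred lid top bbox [177. 132.] [521. 441.]
35 pred lid top bbox [175. 135.] [523. 448.]
disc [198. 112.] [500. 388.]
```

The dish is between the pins. It is laterally centred (351 against 350) and about 1–2 mm toward the robot. I'll nudge it in, then release it gradually.

>>> move_arm:
  rows:
    - [[1,0.5,0,0,0,0,50],[0,0,-0.5,0,0,0,50],[0,0,0,0,0,0,50],[0,0,0,0,0,0,60],[0,0,0,0,0,0,66],[0,0,0,0,0,0,72],[0,0,0,0,0,0,72],[0,0,0,0,0,0,72]]

```text
time_s: 10.9
tcp_pos: [0.5595, 0.001, 0.0198]
ee_rot: [180.0, 0.0, 25.4]
ft_force: [1.0, -0.7, 0.3]
finger_gap: 0.0718
```

>>> move_arm:
  rows:
    - [[0,0,5,0,0,0,72],[0,0,15,0,0,0,72],[0,0,30,0,0,0,72],[0,0,30,0,0,0,72],[-20,-10,10,0,0,0,72],[-25,-12,0,0,0,0,72],[-20,-10,0,0,0,0,72],[0,0,0,0,0,0,72]]

```text
time_s: 11.9
tcp_pos: [0.4936, -0.0315, 0.1108]
ee_rot: [-180.0, -0.0, 25.3]
ft_force: [-0.2, -0.1, 0.0]
finger_gap: 0.0717
```

```bash
python3 nest.py w7; python3 -c "
import cv2;a=cv2.imread('pics/w7.png')[0:230,130:390];cv2.imwrite('pics/w7c.png',cv2.resize(a,None,fx=2.5,fy=2.5,interpolation=2))"
```

```text
[ 0.4936 -0.0315  0.1108] [-1.7995e+02 -5.0000e-02  2.5330e+01] [-0.18150773 -0.0593506   0.0478172 ] 0.07174316492120407
[  150     0   205   195 17153] [253.9  86.4] z18 [0.5722 0.0063 0.018 ] zdish [0.5661 0.0023 0.1238]
[ 216   64   78   82 5091] [255.4 105.2] z18 [ 0.5599 -0.0008  0.018 ] zdish [ 0.5593 -0.0016  0.1238]
[   0  278   55   71 1997] [ 18.1 307.8] z18 [0.2821 0.1314 0.018 ] zdish [0.4065 0.0712 0.1238]
[ 225  287   69   43 2295] [258.4 308.5] z18 [ 0.3849 -0.0869  0.018 ] zdish [ 0.463  -0.049   0.1238]
```

View pics/w7c.png

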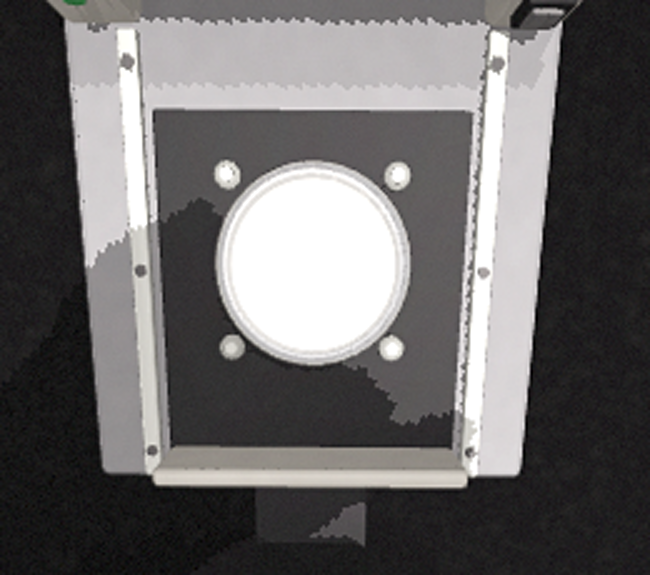

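The released dish sits centred between the pins: crop (313,262) against a pin midpoint of (312,261). That was my twelfth view, so from here I work by numbers. Closing the fingers and moving in front of the tab.

>>> move_arm:
  rows:
    - [[-17,-8,0,0,0,0,40],[-17,-8,0,0,0,0,0],[-15,-7,0,0,0,0,0],[0,0,-20,0,0,0,0],[0,0,-25,0,0,0,0],[0,0,-20,0,0,0,0],[0,0,-11,0,0,0,0],[0,0,0,0,0,0,0]]

```text
time_s: 12.95
tcp_pos: [0.4451, -0.0542, 0.0335]
ee_rot: [-180.0, 0.1, 25.4]
ft_force: [0.1, -0.5, 0.2]
finger_gap: -0.0001
```

>>> move_arm:
  rows:
    - [[4,2,0,0,0,0,0],[4,2,0,0,0,0,0],[4,2,0,0,0,0,0],[4,2,0,0,0,0,0],[4,2,0,0,0,0,0]]

```text
time_s: 13.58
tcp_pos: [0.4655, -0.044, 0.0338]
ee_rot: [180.0, 0.0, 25.4]
ft_force: [-1.2, -1.7, 1.1]
finger_gap: 0.0
```

>>> move_arm:
  rows:
    - [[9,4.2,0,0,0,0,0],[9,4.2,0,0,0,0,0],[9,4.2,0,0,0,0,0],[9,4.2,0,0,0,0,0],[9,4.2,0,0,0,0,0],[9,4.2,0,0,0,0,0],[9,4.2,0,0,0,0,0],[9,4.2,0,0,0,0,0]]

```text
time_s: 14.58
tcp_pos: [0.5381, -0.0101, 0.0338]
ee_rot: [180.0, -0.0, 25.4]
ft_force: [-1.2, -3.3, -0.0]
finger_gap: -0.0
```

>>> move_arm:
  rows:
    - [[7,3.3,0,0,0,0,0],[7,3.3,0,0,0,0,0],[5,2.3,0,0,0,0,0],[4,1.9,0,0,0,0,0],[2,1,0,0,0,0,0],[2,1,0,0,0,0,0],[2,1,0,0,0,0,0],[0,0,0,0,0,0,0]]

```text
time_s: 15.58
tcp_pos: [0.5668, 0.0038, 0.0338]
ee_rot: [-180.0, -0.0, 25.4]
ft_force: [-1.3, -1.3, -0.1]
finger_gap: -0.0002
```

Still only about 2 N (friction), so not yet at the stop.

>>> move_arm:
  rows:
    - [[2,1,0,0,0,0,0],[2,0.9,0,0,0,0,0],[1,0.5,0,0,0,0,0],[1,0.5,0,0,0,0,0],[0,0,0,0,0,0,0]]

```text
time_s: 16.2
tcp_pos: [0.5727, 0.0066, 0.0338]
ee_rot: [-180.0, -0.0, 25.4]
ft_force: [-1.4, -0.9, 0.6]
finger_gap: -0.0002
```

>>> move_arm:
  rows:
    - [[1,0.5,0,0,0,0,0],[1,0.5,0,0,0,0,0],[0,0,0,0,0,0,0]]

```text
time_s: 16.58
tcp_pos: [0.5729, 0.0066, 0.0337]
ee_rot: [-179.9, 0.2, 25.4]
ft_force: [-6.4, -2.5, 5.8]
finger_gap: 0.0005
```

>>> move_arm:
  rows:
    - [[1,0.5,0,0,0,0,0],[1,0.5,0,0,0,0,0],[0,0,0,0,0,0,0],[0,0,0,0,0,0,0]]

```text
time_s: 17.08
tcp_pos: [0.5729, 0.0066, 0.0334]
ee_rot: [-179.9, 0.4, 25.3]
ft_force: [-13.5, -5.4, 9.3]
finger_gap: 0.0004
```

The carriage is against its hard stop: position stalled at (0.573,0.007), as predicted, with the force rising to 14 N. Backing off, lifting, and going to look at the red marks.

>>> move_arm:
  rows:
    - [[-8,-4,0,0,0,0,0],[-8,-4,0,0,0,0,0],[0,0,30,0,0,0,0],[0,0,50,0,0,0,0],[0,0,50,0,0,0,0],[0,20,0,0,0,0,30],[0,40,0,0,0,0,40],[2,45,0,0,0,0,40]]

```text
time_s: 18.08
tcp_pos: [0.5621, 0.1069, 0.1633]
ee_rot: [-180.0, -0.0, 25.4]
ft_force: [0.8, 0.7, -0.3]
finger_gap: 0.0396
```

>>> move_arm:
  rows:
    - [[2,45,0,0,0,0,40],[0,25,0,0,0,0,40],[0,0,0,0,0,0,40],[0,0,0,0,0,0,40]]

```text
time_s: 18.58
tcp_pos: [0.5642, 0.1746, 0.1633]
ee_rot: [180.0, 0.0, 25.4]
ft_force: [0.4, -0.5, 0.0]
finger_gap: 0.0404
```

```bash
cat > mark.py <<'E'
from h import *
import sys
s=get_state();w=capture('wrist');a=capture('scene');save(sys.argv[1],w);save(sys.argv[1]+'s',a)
print(s['tcp_pos'].round(4),s['ee_rot'].round(2),s['ft_force'].round(2),s['finger_gap'])
def red(im,thr=50):
    i=im.astype(int);m=((i[...,0]-i[...,1]>thr)&(i[...,0]-i[...,2]>thr)).astype(np.uint8)
    n,l,st,c=cv2.connectedComponentsWithStats(m);return [(st[k].tolist(),c[k]) for k in range(1,n) if st[k,4]>6]
for b,c in red(w): print('w',b,c.round(1),back('wrist',c,.064,s).round(4))
for b,c in red(a,35):
    if 200<c[0]<300 and 120<c[1]<180: print('s',b,c.round(1),back('scene',c,.064).round(4))
E
python3 mark.py w8
```

```text
[0.5642 0.1746 0.1633] [1.7997e+02 4.0000e-02 2.5410e+01] [ 0.41 -0.54  0.05] 0.04037728956265242
w [243, 77, 4, 19, 76] [244.5  86. ] [0.64   0.2196 0.064 ]
w [0, 110, 25, 21, 419] [ 11.1 119.9] [0.5318 0.3849 0.064 ]
w [244, 170, 3, 15, 45] [245. 177.] [0.5713 0.1875 0.064 ]
```

Red lines found at px (244.5,86) and (245,177), giving a mark at (0.606,0.204) and yaw 25°. This agrees with the scene fit. The shut handle is therefore near (0.625,0.1625).

>>> move_arm:
  rows:
    - [[15,-3,0,0,0,0,40],[26,-5,0,0,0,0,40],[20,-4,0,0,0,0,40],[0,0,-15,0,0,0,40],[0,0,-15,0,0,0,40],[0,0,0,0,0,0,40],[0,0,0,0,0,0,40]]

```text
time_s: 19.55
tcp_pos: [0.6252, 0.1636, 0.1338]
ee_rot: [-180.0, 0.0, 25.4]
ft_force: [0.2, -0.9, -0.0]
finger_gap: 0.0401
```

```bash
python3 mark.py w9; python3 - <<'E'
from h import *
# brightness profile in viewer y at plate foot: sample wrist image along line over pointers (x=+30..36, z 66), and scene
s=get_state();w=cv2.imread('pics/w9.png',0)
vx,vy,yaw=.6766,.0541,np.radians(25.2)  # from mark (.6063,.203)
for x in(24,30,34,37,40):
    ys=np.arange(84,200,4);p=proj('wrist',V(vx,vy,yaw,np.c_[0*ys+x,ys,0*ys+64]),s).round().astype(int)
    print(x,[(int(y),int(w[q[1],q[0]])) for y,q in zip(ys,p) if 0<=q[0]<512 and 0<=q[1]<384])
E
```

```text
[0.6252 0.1636 0.1338] [-1.7999e+02  2.0000e-02  2.5450e+01] [ 0.18 -0.95 -0.02] 0.0400574344922369
w [195, 144, 5, 20, 79] [196.6 153.4] [0.6403 0.2195 0.064 ]
24 [(84, 108), (88, 108), (92, 109), (96, 110), (100, 63), (104, 62), (108, 62), (112, 59), (116, 26), (120, 58), (124, 16), (128, 9), (132, 9), (136, 6), (140, 5), (144, 6), (148, 4), (152, 15), (156, 13), (160, 13), (164, 4), (168, 19), (172, 5), (176, 24), (180, 52), (184, 54), (188, 52), (192, 47), (196, 145)]
30 [(84, 109), (88, 105), (92, 98), (96, 88), (100, 46), (104, 45), (108, 43), (112, 41), (116, 37), (120, 61), (124, 28), (128, 38), (132, 38), (136, 38), (140, 27), (144, 26), (148, 22), (152, 21), (156, 28), (160, 16), (164, 9), (168, 16), (172, 7), (176, 19), (180, 51), (184, 47), (188, 46), (192, 41), (196, 150)]
34 [(84, 218), (88, 219), (92, 219), (96, 221), (100, 140), (104, 140), (108, 140), (112, 138), (116, 145), (120, 59), (124, 113), (128, 140), (132, 140), (136, 141), (140, 139), (144, 140), (148, 141), (152, 140), (156, 140), (160, 141), (164, 70), (168, 141), (172, 143), (176, 142), (180, 144), (184, 142), (188, 144), (192, 142), (196, 142)]
37 [(84, 204), (88, 204), (92, 204), (96, 112), (100, 110), (104, 111), (108, 109), (112, 107), (116, 117), (120, 62), (124, 112), (128, 141), (132, 144), (136, 142), (140, 141), (144, 143), (148, 142), (152, 144), (156, 144), (160, 144), (164, 75), (168, 147), (172, 145), (176, 144), (180, 147), (184, 144), (188, 146), (192, 146), (196, 147)]
40 [(84, 207), (88, 210), (92, 124), (96, 124), (100, 124), (104, 124), (108, 124), (112, 123), (116, 125), (120, 61), (124, 115), (128, 146), (132, 146), (136, 144), (140, 144), (144, 145), (148, 144), (152, 143), (156, 145), (160, 146), (164, 81), (168, 146), (172, 144), (176, 144), (180, 144), (184, 145), (188, 146), (192, 144), (196, 146)]
```

On the rail profile the pointer feature shows at about y 120 and the red line at about y 164, consistent with a shut slide. Lowering over the handle and gripping.

>>> move_arm:
  rows:
    - [[0,0,-15,0,0,0,40],[0,0,-15,0,0,0,40],[0,0,-15,0,0,0,40],[0,0,-10,0,0,0,40],[0,0,-5,0,0,0,40],[0,0,0,0,0,0,40]]

```text
time_s: 20.4
tcp_pos: [0.6255, 0.1632, 0.0735]
ee_rot: [180.0, 0.0, 25.4]
ft_force: [-0.1, -0.2, 0.3]
finger_gap: 0.0402
```

>>> move_arm:
  rows:
    - [[0,0,0,0,0,0,25],[0,0,0,0,0,0,15],[0,0,0,0,0,0,8],[0,0,0,0,0,0,4],[0,0,0,0,0,0,4],[0,0,0,0,0,0,4],[0,0,0,0,0,0,4]]

```text
time_s: 21.28
tcp_pos: [0.6253, 0.1645, 0.0743]
ee_rot: [-179.9, -0.0, 25.4]
ft_force: [-3.6, 3.4, 6.1]
finger_gap: 0.0074
```

>>> move_arm:
  rows:
    - [[-2,4,0,0,0,0,4],[-3.5,7.5,0,0,0,0,4],[-3.5,7.5,0,0,0,0,4],[-3.5,7.5,0,0,0,0,4],[-3.5,7.5,0,0,0,0,4],[-3,6.5,0,0,0,0,4],[0,0,0,0,0,0,4],[0,0,0,0,0,0,4]]

```text
time_s: 22.28
tcp_pos: [0.6081, 0.2013, 0.0742]
ee_rot: [179.8, -0.1, 25.3]
ft_force: [4.0, -5.6, 2.6]
finger_gap: 0.0071
```

```bash
cat > prof.py <<'E'
from h import *
import sys
s=get_state();w=capture('wrist');a=capture('scene');b=capture('side');[save(sys.argv[1]+k,i) for k,i in zip('wab',(w,a,b))]
t=s['tcp_pos'];print(t.round(4),s['ft_force'].round(1),s['finger_gap'])
d=(t[:2]-[.6253,.1645])@[-.4258,.9048];print('travel by TCP mm',d*1e3)
vx,vy,yaw=.6766,.0541,np.radians(25.2)
for n,im in(('wrist',w),('scene',a),('side',b)):
  for x in(-39,-37,37,40):
    ys=np.arange(150,182,1.);p=proj(n,V(vx,vy,yaw,np.c_[0*ys+x,ys,0*ys+64]),s).astype(np.float32)
    if p.min()<0 or p[:,0].max()>511 or p[:,1].max()>383: continue
    q=cv2.remap(im,p[:,:1],p[:,1:],cv2.INTER_LINEAR)[:,0].astype(int)
    print(n,x,'gray',q[:,1].tolist(),'R-G',(q[:,0]-q[:,1]).tolist())
E
python3 prof.py p1
```

```text
[0.6081 0.2013 0.0742] [ 4.  -5.6  2.6] 0.00709699440090166
travel by TCP mm 40.63840056360888
wrist -39 gray [15, 24, 25, 24, 30, 29, 15, 12, 18, 20, 12, 19, 16, 16, 15, 13, 24, 28, 27, 17, 18, 18, 21, 23, 20, 23, 21, 20, 22, 20, 22, 18] R-G [3, -1, -1, 0, 1, 1, 2, 2, 1, -1, 2, 1, 0, 0, 0, 3, 0, 1, 3, 1, 3, -2, -1, -3, 0, -2, -1, -1, -1, -1, 1, 1]
wrist -37 gray [20, 18, 22, 22, 33, 25, 13, 12, 14, 13, 16, 18, 15, 12, 20, 18, 26, 32, 27, 22, 23, 23, 20, 18, 19, 19, 19, 21, 21, 21, 16, 20] R-G [1, 4, -1, 0, 2, 3, 1, 3, 1, 4, 1, 3, 3, 2, -2, 2, 0, 2, 0, -1, 1, 1, 0, 0, 1, 0, 2, 1, -1, -2, 1, 1]
wrist 37 gray [97, 95, 99, 97, 97, 96, 96, 72, 53, 63, 60, 63, 60, 60, 30, 30, 32, 134, 149, 150, 150, 151, 151, 151, 151, 152, 150, 152, 151, 151, 152, 153] R-G [3, 4, 3, 2, 2, 2, 4, 3, 4, 0, 2, 2, 5, -1, 52, 85, 105, 11, 2, 2, 2, 1, 1, 1, 1, 2, 1, 1, 2, 2, 1, 1]
wrist 40 gray [128, 128, 128, 127, 128, 128, 127, 96, 56, 62, 60, 60, 61, 59, 32, 35, 27, 137, 152, 152, 152, 151, 152, 152, 152, 151, 153, 152, 152, 152, 152, 152] R-G [3, 3, 3, 4, 3, 2, 3, 3, 3, 2, 3, 5, 4, 0, 49, 82, 86, 8, 2, 1, 1
[... 1657 characters left out ...]
-1, -1, -1, -1, -1, -1, 0, 1, 3, 4, 5, 5, 13, 24, 34, 46, 56, 71, 58, 48, 34, 23, 8, -1, -2, -1, -2, -2, -3, -2]
side 37 gray [79, 81, 87, 100, 110, 122, 132, 145, 151, 156, 161, 166, 170, 174, 162, 151, 139, 129, 117, 114, 126, 140, 154, 167, 182, 188, 189, 190, 191, 191, 192, 192] R-G [1, 0, 1, -1, -1, -1, -2, -2, -2, 0, 0, 1, 2, 3, 10, 16, 23, 29, 36, 39, 32, 25, 18, 10, 2, -1, -1, -2, -2, -1, -2, -2]
side 40 gray [78, 79, 89, 97, 108, 116, 126, 135, 143, 150, 158, 167, 174, 173, 161, 148, 133, 121, 107, 111, 121, 131, 139, 149, 159, 164, 171, 177, 183, 189, 193, 193] R-G [1, 1, 0, 0, -2, -2, -2, -3, -2, -2, -1, 1, 1, 5, 12, 20, 28, 35, 42, 41, 36, 31, 28, 23, 18, 15, 11, 8, 4, 0, -2, -2]
```

The wrist profile puts the pointer centre at about 160.3 and the red line at about 165. TCP travel is 40.6 mm. About 4.7 mm more is needed.

>>> move_arm:
  rows:
    - [[-1,2.2,0,0,0,0,4],[-1,2.2,0,0,0,0,4],[0,0,0,0,0,0,4],[0,0,0,0,0,0,4],[0,0,0,0,0,0,4]]

```text
time_s: 23.05
tcp_pos: [0.6063, 0.2054, 0.0743]
ee_rot: [179.8, -0.1, 25.3]
ft_force: [4.7, -5.7, 1.3]
finger_gap: 0.0073
```

```bash
python3 prof.py p2 | grep -v -E 'scene|side|wrist -'; python3 - <<'E'
from h import *
# shut pointer location at fine sampling from w9 (TCP then .6252 .1636 .1338, yaw 25.45)
s={'tcp_pos':np.array([.6252,.1636,.1338]),'ee_rot':np.array([-179.99,.02,25.45])}
w=cv2.imread('pics/w9.png')
ys=np.arange(110,172,1.);p=proj('wrist',V(.6766,.0541,np.radians(25.2),np.c_[0*ys+40,ys,0*ys+64]),s).astype(np.float32)
print(list(zip(ys.astype(int).tolist(),cv2.remap(w,p[:,:1],p[:,1:],1)[:,0,1].tolist())))
E
```

```text
[0.6063 0.2054 0.0743] [ 4.7 -5.7  1.3] 0.0073341281740077575
travel by TCP mm 45.13163869659503
wrist 37 gray [96, 93, 89, 93, 93, 97, 94, 99, 95, 93, 93, 97, 51, 61, 62, 60, 61, 61, 58, 122, 125, 151, 152, 151, 151, 153, 152, 152, 152, 151, 153, 152] R-G [4, 5, 4, 4, 4, 3, 4, 3, 3, 3, 3, 4, 2, 2, 5, 3, 5, 4, 1, 1, 2, 2, 1, 1, 3, 2, 1, 1, 3, 1, 0, 2]
wrist 40 gray [127, 126, 127, 128, 129, 128, 128, 129, 128, 129, 129, 132, 61, 63, 61, 61, 61, 62, 59, 123, 122, 142, 153, 153, 153, 152, 152, 153, 153, 153, 152, 152] R-G [5, 5, 5, 3, 3, 5, 4, 4, 4, 3, 2, 4, 3, 2, 1, 3, 4, 3, 3, 2, 1, 2, 1, 1, 2, 2, 3, 1, 1, 2, 2, 2]
[(110, 128), (111, 128), (112, 127), (113, 129), (114, 128), (115, 128), (116, 131), (117, 69), (118, 57), (119, 59), (120, 61), (121, 59), (122, 59), (123, 43), (124, 117), (125, 114), (126, 145), (127, 147), (128, 146), (129, 147), (130, 146), (131, 146), (132, 146), (133, 146), (134, 147), (135, 146), (136, 146), (137, 146), (138, 145), (139, 147), (140, 146), (141, 147), (142, 147), (143, 145), (144, 146), (145, 146), (146, 145), (147, 146), (148, 146), (149, 145), (150, 145), (151, 145), (152, 146), (153, 147), (154, 147), (155, 146), (156, 147), (157, 147), (158, 147), (159, 145), (160, 146), (161, 146), (162, 147), (163, 152), (164, 56), (165, 38), (166, 34), (167, 150), (168, 147), (169, 146), (170, 146), (171, 147)]
```

The pointer covers the red line: pointer centre 165.0 against red 165.1, and TCP travel 45.1 mm. Next, a hold test and a check of the carriage front panel before handing in.

>>> move_arm:
  rows:
    - [[0,0,0,0,0,0,4],[0,0,0,0,0,0,4],[0,0,0,0,0,0,4],[0,0,0,0,0,0,4]]

```text
time_s: 23.7
tcp_pos: [0.6063, 0.2054, 0.0742]
ee_rot: [179.8, -0.1, 25.3]
ft_force: [4.5, -6.2, 0.9]
finger_gap: 0.0074
```

```bash
python3 prof.py p3 | head -2; python3 - <<'E'
from h import *
b0=np.load('b.npy');b=cv2.cvtColor(cv2.imread('pics/p3b.png'),4);a0=np.load('a.npy');a=cv2.cvtColor(cv2.imread('pics/p3a.png'),4)
xs=np.arange(-215,-55,4.)
for n,i0,i1,y in(('scene',a0,a,0),('scene',a0,a,-25)):
    p=proj(n,V(.6766,.0541,np.radians(25.2),np.c_[xs,0*xs+y,0*xs+47])).astype(np.float32)
    f=lambda i:cv2.remap(i,p[:,:1],p[:,1:],1)[:,0,1].tolist()
    print(n,y,'before',list(zip(xs.astype(int).tolist(),f(i0))));print('after',f(i1))
# bystander patches, change in pictures
for nm,im0,im1,c,r in(('timer',a0,a,(387,408),16),('beaker',a0,a,(319,245),12),('vial',a0,a,(293,214),8),('beaker side',b0,b,(357,400),14),('vial side',b0,b,(322,443),9)):
    x,y=(np.array(c)*.64).astype(int);d=cv2.absdiff(im0[y-r:y+r,x-r:x+r],im1[y-r:y+r,x-r:x+r]);print(nm,d.mean().round(1))
E
```

```text
[0.6063 0.2054 0.0742] [ 4.5 -6.2  0.9] 0.007368004651535495
travel by TCP mm 45.09242445102045
scene 0 before [(-215, 98), (-211, 114), (-207, 119), (-203, 119), (-199, 140), (-195, 186), (-191, 202), (-187, 151), (-183, 115), (-179, 180), (-175, 237), (-171, 246), (-167, 246), (-163, 246), (-159, 246), (-155, 246), (-151, 246), (-147, 246), (-143, 246), (-139, 246), (-135, 246), (-131, 246), (-127, 237), (-123, 187), (-119, 117), (-115, 85), (-111, 104), (-107, 136), (-103, 156), (-99, 161), (-95, 158), (-91, 149), (-87, 125), (-83, 108), (-79, 103), (-75, 102), (-71, 103), (-67, 108), (-63, 114), (-59, 122)]
after [176, 178, 179, 177, 177, 176, 177, 177, 176, 174, 175, 174, 173, 176, 176, 176, 175, 173, 166, 154, 132, 105, 76, 70, 73, 72, 73, 76, 80, 77, 80, 97, 116, 123, 124, 129, 148, 181, 193, 169]
scene -25 before [(-215, 104), (-211, 115), (-207, 117), (-203, 121), (-199, 138), (-195, 190), (-191, 210), (-187, 156), (-183, 87), (-179, 106), (-175, 173), (-171, 231), (-167, 246), (-163, 246), (-159, 246), (-155, 246), (-151, 246), (-147, 246), (-143, 246), (-139, 247), (-135, 245), (-131, 230), (-127, 164), (-123, 104), (-119, 91), (-115, 84), (-111, 105), (-107, 140), (-103, 157), (-99, 160), (-95, 157), (-91, 146), (-87, 127), (-83, 109), (-79, 100), (-75, 103), (-71, 100), (-67, 107), (-63, 114), (-59, 122)]
after [177, 177, 177, 176, 175, 176, 178, 175, 176, 174, 179, 176, 177, 176, 179, 176, 174, 176, 172, 167, 148, 111, 90, 80, 87, 87, 91, 92, 92, 87, 94, 107, 119, 124, 124, 127, 148, 184, 187, 159]
timer 1.9
beaker 3.4
vial 3.3
beaker side 5.6
vial side 2.0
```

The panel-top edge shifted from about -191 to -63 mm, 128 mm, which is the measured travel, so the carriage is home. The bystanders are unchanged. Handing in.

```bash
python3 -c "
from h import *
print(job_done());s=get_state();print(s['time_s'],s['tcp_pos'],s['ft_force'],s['finger_gap'])"
```

```text
the job is handed in; nothing more can be done
None
the job is handed in; nothing more can be done
```

The job is handed in. The dish is in the nest under the hood, and the gripper is holding the filter slide at the red lines. I got no verdict back.

- **Dish:** I picked the whitish dish, not the brown or black look-alike. I carried it level, laid it between the four pins and let it go. The last wrist picture showed it centred on the pins to within about 1 mm.
- **Carriage:** I pushed the tab until it stalled, with the force rising to about 14 N. In the scene picture the front panel had moved about 128 mm, matching the travel measured at the start. The dish can't be seen under the hood, so its final seating there is inferred.
- **Filter slide:** Arm travel is 45.1 mm and steady. The pointer centre is at 165.0 mm and the red line at 165.1 mm, with about 7–8 N of spring load on the grip.
- **Bystanders:** The beaker, vial and timer areas changed little between the first and last pictures.
- **Disagreements:** My first side-camera positions differed from the scene camera by up to about 3 cm, so I did not use them. The wrist camera was about 1.5 mm off sideways, and I allowed for that. I had used all 12 picture views by the time the dish was placed, so everything after that was checked by numbers only.

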